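Move the spice row into the new rack, mirrored

TASK

The four jars of the spice row (three glass spice jars and a steel shaker) are moving from the old wooden rack to the empty steel rack, which is going to be read from the customers' side, so their order has to be reversed: the jar now at the left end of the row goes into the right-hand cell of the steel rack, the next one beside it, and so on. Stand each jar upright on the floor of its own cell, never letting one fall over, and leave the kitchen timer where it is.

Things in the scene. Friction and masses are not known exactly. Their poses are not given: they have to be found in the camera images.
- jar_1: Spice jar: glass, 42 mm diameter, 96 mm tall, straight glass body to 75 mm height and screw cap of 43 mm above; about 0.11 kg. Black cap with grey-brown top, pale label. Loose; stands upright at the start on one of the rubber pads (centred to about 3 mm; which jar is on which pad changes). Origin: centre of its underside; z up along it.
- jar_2: Spice jar: glass, 42 mm diameter, 96 mm tall, straight glass body to 75 mm height and screw cap of 43 mm above; about 0.11 kg. All-black cap, green label. Loose; stands upright at the start on one of the rubber pads (centred to about 3 mm; which jar is on which pad changes). Origin: centre of its underside; z up along it.
- jar_3: Spice jar: glass, 42 mm diameter, 96 mm tall, straight glass body to 75 mm height and screw cap of 43 mm above; about 0.11 kg. Black cap with amber top, cream-yellow label. Loose; stands upright at the start on one of the rubber pads (centred to about 3 mm; which jar is on which pad changes). Origin: centre of its underside; z up along it.
- jar_4: Steel shaker with a perforated domed top: 43 mm diameter (45 mm at its collar from 73 to 83 mm height), 94 mm tall, straight body to 68 mm, about 0.12 kg. The fourth of the row of jars. Loose; stands upright at the start on one of the rubber pads. Origin: centre of its underside; z up along it.
- pad_1: Dark rubber pad, 56 x 56 x 3 mm, fixed in one cell of the old wooden rack (like the new one: row of 4, pitch 64 mm, walls to 20 mm, end blocks to 24 mm). jar_1 stands on it at the start. Origin: centre of its underside, 5 mm over the worktop (the jar starts 8 mm over it). y points along the old row to the left seen from the robot, x across it, away.
- pad_2: Dark rubber pad, 56 x 56 x 3 mm, fixed in one cell of the old wooden rack (like the new one: row of 4, pitch 64 mm, walls to 20 mm, end blocks to 24 mm). jar_2 stands on it at the start. Origin: centre of its underside, 5 mm over the worktop (the jar starts 8 mm over it). y points along the old row to the left seen from the robot, x across it, away.
- pad_3: Dark rubber pad, 56 x 56 x 3 mm, fixed in one cell of the old wooden rack (like the new one: row of 4, pitch 64 mm, walls to 20 mm, end blocks to 24 mm). jar_3 stands on it at the start. Origin: centre of its underside, 5 mm over the worktop (the jar starts 8 mm over it). y points along the old row to the left seen from the robot, x across it, away.
- pad_4: Dark rubber pad, 56 x 56 x 3 mm, fixed in one cell of the old wooden rack (like the new one: row of 4, pitch 64 mm, walls to 20 mm, end blocks to 24 mm). jar_4, the steel shaker, stands on it at the start. Origin: centre of its underside, 5 mm over the worktop (the jar starts 8 mm over it). y points along the old row to the left seen from the robot, x across it, away.
- new_rack: New rack: low steel rack, 260 x 68 x 20 mm, wire loop at each end, empty, fixed. One row of four cells 60 x 60 mm inside, floor 5 mm over the worktop, walls 4 mm thick to 20 mm. Origin: centre of its underside. y along the row to the left seen from the robot, x across, away; cell centres at x = 0, y = +96, +32, -32, -96 mm. Lies in front of or behind the old rack, each turned up to 0.13 rad.
- timer: Bystander: round kitchen timer with a red top, 58 mm diameter, 46 mm tall, loose on the worktop to the right of the racks. Origin: centre of its underside.
Not all that is in view belongs to the job. What is shaped like the jar_1 but blue or red is not meant.

How it is judged:
At the end, for the whole second after the job is handed in: All four jars rest released in the new rack, one per cell, in the reverse of their old left-to-right order: within 12 mm of the cell centre along and across the rack, underside 2 to 9 mm over the worktop, tilted under 0.1 rad; the timer within 30 mm of its start (x of jar_1 in the frame of new_rack between -0.012 and 0.012 m and z of jar_1 in the frame of new_rack between 0.002 and 0.009 m and angle between each of jar_1, jar_2, jar_3, jar_4's own z axis and vertical below 0.1 rad and linear speed of each of jar_1, jar_2, jar_3, jar_4 below 0.02 m/s and angular speed of each of jar_1, jar_2, jar_3, jar_4 below 0.2 rad/s and ((y of each of pad_2, pad_3, pad_4 in the frame of pad_1 below 0 m and y of jar_1 in the frame of new_rack between -0.108 and -0.084 m) or (y of pad_2 in the frame of pad_1 above 0 m and y of each of pad_3, pad_4 in the frame of pad_1 below 0 m and y of jar_1 in the frame of new_rack between -0.044 and -0.02 m) or (y of each of pad_2, pad_4 in the frame of pad_1 below 0 m and y of pad_3 in the frame of pad_1 above 0 m and y of jar_1 in the frame of new_rack between -0.044 and -0.02 m) or (y of each of pad_2, pad_3 in the frame of pad_1 below 0 m and y of pad_4 in the frame of pad_1 above 0 m and y of jar_1 in the frame of new_rack between -0.044 and -0.02 m) or (y of each of pad_2, pad_3 in the frame of pad_1 above 0 m and y of pad_4 in the frame of pad_1 below 0 m and y of jar_1 in the frame of new_rack between 0.02 and 0.044 m) or (y of each of pad_2, pad_4 in the frame of pad_1 above 0 m and y of pad_3 in the frame of pad_1 below 0 m and y of jar_1 in the frame of new_rack between 0.02 and 0.044 m) or (y of pad_2 in the frame of pad_1 below 0 m and y of each of pad_3, pad_4 in the frame of pad_1 above 0 m and y of jar_1 in the frame of new_rack between 0.02 and 0.044 m) or (y of each of pad_2, pad_3, pad_4 in the frame of pad_1 above 0 m and y of jar_1 in the frame of new_rack between 0.084 and 0.108 m)) and x of jar_2 in the frame of new_rack between -0.012 and 0.012 m and z of jar_2 in the frame of new_rack between 0.002 and 0.009 m and ((y of each of pad_1, pad_3, pad_4 in the frame of pad_2 below 0 m and y of jar_2 in the frame of new_rack between -0.108 and -0.084 m) or (y of pad_1 in the frame of pad_2 above 0 m and y of each of pad_3, pad_4 in the frame of pad_2 below 0 m and y of jar_2 in the frame of new_rack between -0.044 and -0.02 m) or (y of each of pad_1, pad_4 in the frame of pad_2 below 0 m and y of pad_3 in the frame of pad_2 above 0 m and y of jar_2 in the frame of new_rack between -0.044 and -0.02 m) or (y of each of pad_1, pad_3 in the frame of pad_2 below 0 m and y of pad_4 in the frame of pad_2 above 0 m and y of jar_2 in the frame of new_rack between -0.044 and -0.02 m) or (y of each of pad_1, pad_3 in the frame of pad_2 above 0 m and y of pad_4 in the frame of pad_2 below 0 m and y of jar_2 in the frame of new_rack between 0.02 and 0.044 m) or (y of each of pad_1, pad_4 in the frame of pad_2 above 0 m and y of pad_3 in the frame of pad_2 below 0 m and y of jar_2 in the frame of new_rack between 0.02 and 0.044 m) or (y of pad_1 in the frame of pad_2 below 0 m and y of each of pad_3, pad_4 in the frame of pad_2 above 0 m and y of jar_2 in the frame of new_rack between 0.02 and 0.044 m) or (y of each of pad_1, pad_3, pad_4 in the frame of pad_2 above 0 m and y of jar_2 in the frame of new_rack between 0.084 and 0.108 m)) and x of jar_3 in the frame of new_rack between -0.012 and 0.012 m and z of jar_3 in the frame of new_rack between 0.002 and 0.009 m and ((y of each of pad_1, pad_2, pad_4 in the frame of pad_3 below 0 m and y of jar_3 in the frame of new_rack between -0.108 and -0.084 m) or (y of pad_1 in the frame of pad_3 above 0 m and y of each of pad_2, pad_4 in the frame of pad_3 below 0 m and y of jar_3 in the frame of new_rack between -0.044 and -0.02 m) or (y of each of pad_1, pad_4 in the frame of pad_3 below 0 m and y of pad_2 in the frame of pad_3 above 0 m and y of jar_3 in the frame of new_rack between -0.044 and -0.02 m) or (y of each of pad_1, pad_2 in the frame of pad_3 below 0 m and y of pad_4 in the frame of pad_3 above 0 m and y of jar_3 in the frame of new_rack between -0.044 and -0.02 m) or (y of each of pad_1, pad_2 in the frame of pad_3 above 0 m and y of pad_4 in the frame of pad_3 below 0 m and y of jar_3 in the frame of new_rack between 0.02 and 0.044 m) or (y of each of pad_1, pad_4 in the frame of pad_3 above 0 m and y of pad_2 in the frame of pad_3 below 0 m and y of jar_3 in the frame of new_rack between 0.02 and 0.044 m) or (y of pad_1 in the frame of pad_3 below 0 m and y of each of pad_2, pad_4 in the frame of pad_3 above 0 m and y of jar_3 in the frame of new_rack between 0.02 and 0.044 m) or (y of each of pad_1, pad_2, pad_4 in the frame of pad_3 above 0 m and y of jar_3 in the frame of new_rack between 0.084 and 0.108 m)) and x of jar_4 in the frame of new_rack between -0.012 and 0.012 m and z of jar_4 in the frame of new_rack between 0.002 and 0.009 m and ((y of each of pad_1, pad_2, pad_3 in the frame of pad_4 below 0 m and y of jar_4 in the frame of new_rack between -0.108 and -0.084 m) or (y of pad_1 in the frame of pad_4 above 0 m and y of each of pad_2, pad_3 in the frame of pad_4 below 0 m and y of jar_4 in the frame of new_rack between -0.044 and -0.02 m) or (y of each of pad_1, pad_3 in the frame of pad_4 below 0 m and y of pad_2 in the frame of pad_4 above 0 m and y of jar_4 in the frame of new_rack between -0.044 and -0.02 m) or (y of each of pad_1, pad_2 in the frame of pad_4 below 0 m and y of pad_3 in the frame of pad_4 above 0 m and y of jar_4 in the frame of new_rack between -0.044 and -0.02 m) or (y of each of pad_1, pad_2 in the frame of pad_4 above 0 m and y of pad_3 in the frame of pad_4 below 0 m and y of jar_4 in the frame of new_rack between 0.02 and 0.044 m) or (y of each of pad_1, pad_3 in the frame of pad_4 above 0 m and y of pad_2 in the frame of pad_4 below 0 m and y of jar_4 in the frame of new_rack between 0.02 and 0.044 m) or (y of pad_1 in the frame of pad_4 below 0 m and y of each of pad_2, pad_3 in the frame of pad_4 above 0 m and y of jar_4 in the frame of new_rack between 0.02 and 0.044 m) or (y of each of pad_1, pad_2, pad_3 in the frame of pad_4 above 0 m and y of jar_4 in the frame of new_rack between 0.084 and 0.108 m)) and distance of timer from where it was at the start of the episode below 0.03 m); the robot touches nothing.
It fails at once if a jar is tipped over (more than 0.7 rad) (angle between any of jar_1, jar_2, jar_3, jar_4's own z axis and vertical above 0.7 rad).
It fails at once if the timer is moved by more than 30 mm (distance of timer from where it was at the start of the episode above 0.03 m).
It also fails if it takes over 102 s, if anything falls off the work surface, if the arm or the gripper's body presses on something with over 40 N, if the wrist force passes 120 N, or if a joint passes its speed limit or range.

ROBOT

A 7-joint arm with a two-finger parallel gripper is mounted at the origin on a cart in front of the work surface, level with it; the furniture and walls round the work are solid. World frame = base frame: x ahead of the robot, y to its left, z up, the work surface at z = 0. Lengths are in m, angles in rad, forces in N, time in s.
With the tool pointing down it reaches from about 0.4 to 0.85 m from the base axis. Payload 10.4 kg.
Tool frame: the origin (TCP) lies midway between the tips of the shut fingers; the grasp point (between the pads) lies 19 mm behind it (manip.hold_point_z is the distance from the TCP to the grasp point, in m); z points along the fingers, y is the line along which they close (so a half turn about z gives the same grasp; the last joint's range is limited). The gripper opens to 85 mm and grips with 20 to 120 N. Pads are 22 mm wide; open, the fingers measure 114 mm over their backs; the gripper's body (76 mm by 85 mm) begins 54 mm behind the grasp point. The pads swing forward as they close: fully open they stand 13 mm farther back than shut.
Start: joints at [-1.235, 0.332, -0.065, 1.46, 0.022, 1.35, -0.088], TCP at [0.219, 0.585, 0.231] pointing down, gripper open.
Joint ranges: [-2.6, 2.6], [-0.5, 2.12], [-1.47, 1.34], [0.16, 2.42], [-1.27, 4.41], [0.06, 2.06], [-2.6, 2.6]. Speed limits (rad/s): [2.22, 2.22, 2.79, 2.79, 3.14, 3.14, 3.14].

INTERFACE

Orientations are given as a unit quaternion [x, y, z, w].
In Python, from workcell import manip, eyes, job gives the robot as it stands.
- The arm moves only by the shell command python3 -m crank 'ROWS' [FORCE]. ROWS is JSON, a list that holds one entry, the list of rows, each a list of 7 numbers: the finger opening in cm, from 0 to 8.54, then the shift along the world's x, y, z in cm, then the turn, a rotation vector about the world's x, y, z in degrees. In form: [[[hand, x, y, z, ax, ay, az], ...]]. A call has 1 to 20 rows; each row shifts and turns the commanded pose from where the row before left it; what a row does not reach is not made up. A row lasts 1/8 s, in which the tool goes at most 62.5 mm and 10.7 degrees, less where a joint would pass 70% of its speed; a pose out of reach is approached as far as the arm can. A call with a gripper value outside its range is refused whole. The fingers move at their own pace and stop on an object; FORCE is the grip in N (left out, the last holds). Time passes only in rows, so rows that do not move let the fingers close. It gives the time, the measured TCP pose, the force, the opening and the grip force at its end, in the units of the state.
- manip.get_obs(): the state, without advancing time (a new reading comes with each control period).
- eyes.camera(name): name is "side" or "top" or "wrist"; returns (picture, depth): 384x512x3 uint8, red, green, blue; 384x512 float32, m along the optical axis (not along the pixel's ray), 0 where there is no reading.
- eyes.camera_params(name): a dict with "fx", "fy", "cx", "cy" (pixels), "world_from_camera" (4x4, takes a point from camera to world coordinates); the wrist camera has in their place "hand_eye" (4x4, takes a point from camera to tool coordinates, whose origin is the TCP and whose axes are the flange's). Camera axes: x right, y down, z forward; pixel columns grow to the right and rows downward; lengths in m; the calibration is good to about 2 mm. A picture is of the moment at which its call begins: read the wrist's pose just before it. camera_params takes no time and is no camera call.
- job.hand_in(): hands the job in; it is judged then, once.
The state is a dict: "clock": time; "joint_pos": joint angles; "joint_velocities": joint speeds; "tau": joint torques, N m; "position": TCP position; "ee_rot": TCP orientation; "ft_force": force on the tool from outside, world axes, zero at the start; "torque": the same for the moment, N m; "grip_width": opening from 0.0 (shut) to 1.0 (fully open); "grasp_force": force on a finger pad.
Only numpy, scipy, OpenCV 4.12 (cv2) and the standard library are available. Lean on these libraries where they do the work, as an engineer would, in place of code of your own. Each camera call takes 0.05 s, during which the arm holds its last target. There are 200 camera calls.

## Working session

There is one attempt and no reset: what is moved stays moved. The work goes in short steps, Python scripts to look and compute and a shell command to move; the robot and the scene stay as the last step left them, time stands still between calls to the robot, and variables do not carry over. Pictures are saved under pics/ and viewed, at most 14 in all, crops included, and the job is handed in when it is done.

```bash
ls; mkdir -p pics; python3 - <<'E'
from workcell import manip, eyes, job
import cv2,numpy as np
print(manip.get_obs(), manip.hold_point_z)
for n in("top","side"):
    p,d=eyes.camera(n); cv2.imwrite(f"pics/{n}0.png",p[...,::-1]); np.savez(f"pics/{n}0.npz",p=p,d=d)
    print(n,eyes.camera_params(n))
print(eyes.camera_params("wrist"))
E
```

```text
pics
{'clock': 0.0, 'joint_pos': array([-1.23460094,  0.33287086, -0.06472323,  1.46094712,  0.0216198 ,
        1.34990934, -0.0885078 ]), 'joint_velocities': array([-0.00058006,  0.00036835, -0.00039837, -0.00129367,  0.00095341,
       -0.00115711,  0.00185555]), 'tau': array([-8.44257102e-04, -6.25435925e+01,  4.88160679e-02, -3.91614640e+01,
        1.61323103e-02,  9.49183741e-03, -3.43155136e-05]), 'position': array([0.21933131, 0.58484344, 0.23051387]), 'ee_rot': array([ 1.78417424e-01,  9.83954626e-01, -7.13555714e-04, -8.91296622e-05]), 'ft_force': array([0.46331514, 0.00197139, 0.17216169]), 'torque': array([0.01741127, 0.02698568, 0.00813177]), 'grasp_force': 0.0, 'grip_width': 0.9970367141544239} 0.0187
top {'fx': 442.77423020110535, 'fy': 442.77423020110535, 'cx': 248.89574824993556, 'cy': 190.61530000020406, 'world_from_camera': array([[-0.01686717, -0.98859139,  0.14967488,  0.41160814],
       [-0.99950384,  0.02065373,  0.0237802 , -0.30767201],
       [-0.02660024, -0.14919951, -0.98844926,  0.90011614],
       [ 0.        ,  0.        ,  0.        ,  1.        ]])}
side {'fx': 348.968884845939, 'fy': 348.968884845939, 'cx': 257.27734918381503, 'cy': 184.1688620253839, 'world_from_camera': array([[ 0.99909373, -0.03228552,  0.0277374 ,  0.52754168],
       [-0.03990262, -0.48361016,  0.87437349, -1.05900533],
       [-0.01481551, -0.87468786, -0.48446016,  0.46745864],
       [ 0.        ,  0.        ,  0.        ,  1.        ]])}
{'fx': 283.2727974932667, 'fy': 283.2727974932667, 'cx': 257.0727107745342, 'cy': 185.85847169690507, 'hand_eye': array([[ 8.18028577e-04, -9.49710877e-01, -3.13127101e-01,
         8.09372541e-02],
       [ 9.99999664e-01,  7.58600244e-04,  3.11622336e-04,
         6.56361170e-04],
       [-5.84128266e-05, -3.13127251e-01,  9.49711178e-01,
        -1.41773077e-01],
       [ 0.00000000e+00,  0.00000000e+00,  0.00000000e+00,
         1.00000000e+00]])}
```

View pics/top0.png

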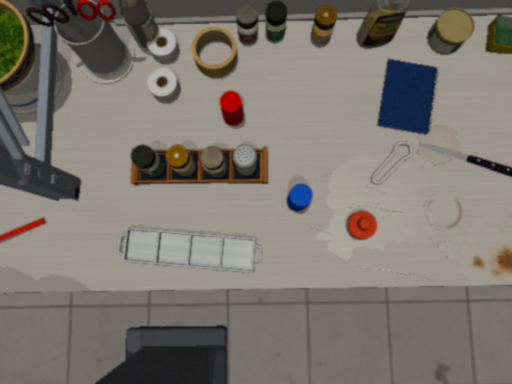

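View pics/side0.png

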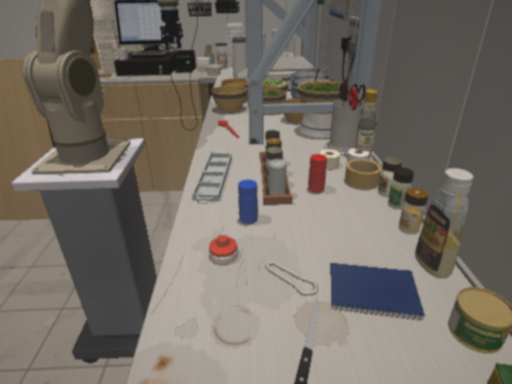

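The top view shows the old wooden rack at about (200,165). From left to right it holds a black cap with green label (148,160), an amber cap (180,160), a grey-brown cap (213,160) and the perforated shaker (246,158). The new rack is at (190,250), on the robot's side. The timer is at (362,225), with blue and red decoys at (300,197) and (232,107). Lookalike jars stand at the back wall at (247,22), (276,20) and (324,22), but they aren't in the rack, so the four in the wooden rack are the ones meant. I'll confirm that in a crop.

```bash
cat > h.py <<'E'
from workcell import manip, eyes, job
import cv2,numpy as np
from scipy.spatial.transform import Rotation as R
def T(n):
    if n!="wrist": return eyes.camera_params(n)["world_from_camera"]
    s=manip.get_obs(); M=np.eye(4); M[:3,:3]=R.from_quat(s["ee_rot"]).as_matrix(); M[:3,3]=s["position"]
    return M@eyes.camera_params(n)["hand_eye"]
def shot(n,name):
    M=T(n); p,d=eyes.camera(n); cv2.imwrite(f"pics/{name}.png",p[...,::-1]); np.savez(f"pics/{name}.npz",p=p,d=d,M=M); return p,d,M
def cast(n,M,u,v,z):
    c=eyes.camera_params(n); r=M[:3,:3]@np.array([(u-c["cx"])/c["fx"],(v-c["cy"])/c["fy"],1]); o=M[:3,3]
    return o+r*(z-o[2])/r[2]
def cloud(n,M,d):
    c=eyes.camera_params(n); v,u=np.mgrid[:384,:512]
    P=np.stack([(u-c["cx"])/c["fx"]*d,(v-c["cy"])/c["fy"]*d,d],-1)
    return P@M[:3,:3].T+M[:3,3]
E
python3 - <<'E'
from h import *
f=np.load("pics/top0.npz"); p,d=f["p"],f["d"]; M=T("top")
cv2.imwrite("pics/crop.png",cv2.resize(p[135:280,110:280,::-1],None,fx=4,fy=4,interpolation=cv2.INTER_CUBIC))
P=cloud("top",M,d)
for (u,v) in [(147,158),(180,158),(213,160),(246,158)]:
    m=np.zeros(d.shape,bool); m[v-25:v+25,u-17:u+17]=1; m&=(P[...,2]>.08)&(d>0)
    q=P[m]; print("jar",u,v,m.sum(),q.min(0).round(4),q.max(0).round(4),((q.min(0)+q.max(0))/2).round(4))
# racks: points with z between
for nm,(u0,u1,v0,v1),lo,hi in [("old",(125,275,140,195),.015,.03),("new",(117,265,220,280),.013,.03)]:
    m=np.zeros(d.shape,bool); m[v0:v1,u0:u1]=1; m&=(P[...,2]>lo)&(P[...,2]<hi)&(d>0)
    q=P[m]; c,s,a=cv2.minAreaRect((q[:,:2]*1000).astype(np.float32)); print(nm,m.sum(),c,s,a)
E
```

```text
jar 147 158 486 [ 0.581  -0.1118  0.0826] [ 0.6239 -0.0687  0.1075] [ 0.6025 -0.0902  0.095 ]
jar 180 158 464 [ 0.5802 -0.1765  0.0804] [ 0.6231 -0.1338  0.1077] [ 0.6016 -0.1551  0.094 ]
jar 213 160 466 [ 0.5761 -0.2412  0.0828] [ 0.618  -0.198   0.1071] [ 0.5971 -0.2196  0.095 ]
jar 246 158 444 [ 0.5788 -0.3009  0.0843] [ 0.6228 -0.2577  0.1049] [ 0.6008 -0.2793  0.0946]
old 1027 (599.2554931640625, -184.7398681640625) (278.4165954589844, 72.95352172851562) 89.13249969482422
new 1035 (430.0698547363281, -164.04771423339844) (288.1003723144531, 67.99015808105469) 84.1186294555664
```

View pics/crop.png

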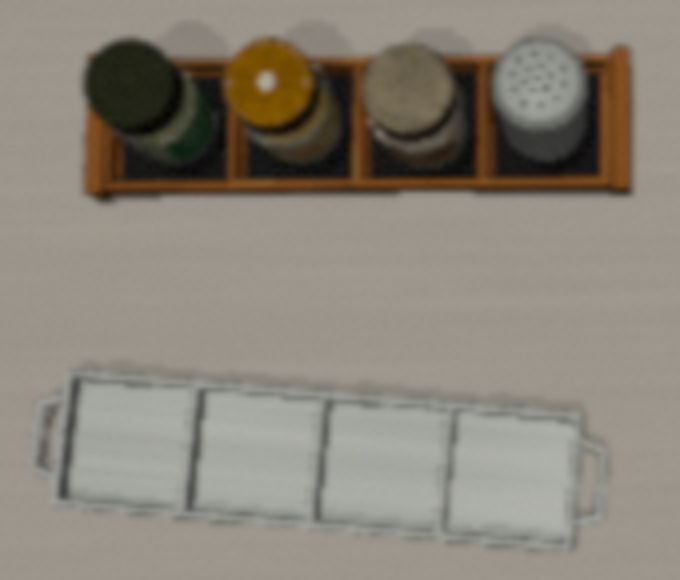

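The crop confirms the order from left to right: all-black cap with green label (jar_2), amber (jar_3), grey-brown (jar_1), shaker (jar_4). A grey frame stands at the left of both views, around (45,100) in the top view. I'll check it before moving through that area.

```bash
python3 - <<'E'
from h import *
f=np.load("pics/top0.npz"); p,d=f["p"],f["d"]; M=T("top"); P=cloud("top",M,d)
for u,v in [(45,40),(45,100),(42,150),(10,120),(30,175),(70,187),(5,165),(50,190),(75,182),(90,40)]: print(u,v,P[v,u].round(3))
print("new corners",[cast("top",M,110+a/4,135+b/4,.02)[:2].round(4) for a,b in [(72,372),(58,503),(578,412),(574,548)]])
f=np.load("pics/side0.npz"); S=cloud("side",T("side"),f["d"])
print("side frame")
for u,v in [(255,40),(255,100),(258,130),(310,105),(290,50),(365,80),(310,85),(80,70)]: print(u,v,S[v,u].round(3))
for n in("top","side"):
    Q=(P if n=="top" else S); m=(Q[...,2]>.06)&(Q[...,1]>-.0)&(Q[...,1]<.55)&(Q[...,0]>.1)&(Q[...,0]<.8); q=Q[m]
    print(n,m.sum(), q.min(0).round(3),q.max(0).round(3))
    for y in np.arange(0,.55,.05):
        k=q[(q[:,1]>=y)&(q[:,1]<y+.05)]
        if len(k): print(round(y,2),len(k),k.min(0).round(2),k.max(0).round(2))
E
```

```text
45 40 [0.82  0.087 0.135]
45 100 [0.703 0.081 0.133]
42 150 [0.609 0.082 0.134]
10 120 [0.617 0.055 0.284]
30 175 [0.547 0.057 0.217]
70 187 [0.555 0.065 0.049]
5 165 [0.552 0.066 0.271]
50 190 [0.538 0.068 0.124]
75 182 [0.568 0.063 0.031]
90 40 [ 0.808 -0.005  0.153]
new corners [array([ 0.4743, -0.0434]), array([ 0.4097, -0.038 ]), array([ 0.4499, -0.296 ]), array([ 0.3837, -0.2928])]
side frame
255 40 [0.564 0.063 0.339]
255 100 [0.56  0.065 0.157]
258 130 [0.569 0.062 0.056]
310 105 [0.743 0.076 0.133]
290 50 [0.837 1.384 0.122]
365 80 [0.912 0.06  0.214]
310 85 [0.77 0.24 0.16]
80 70 [ 0.067 -0.026  0.28 ]
top 6824 [0.531 0.047 0.06 ] [0.8   0.201 0.324]
0.0 228 [0.57 0.05 0.24] [0.65 0.05 0.32]
0.05 4744 [0.53 0.05 0.06] [0.8  0.1  0.32]
0.1 1433 [0.54 0.1  0.06] [0.8  0.15 0.22]
0.15 418 [0.72 0.15 0.06] [0.8  0.2  0.17]
0.2 1 [0.74 0.2  0.06] [0.74 0.2  0.06]
side 5808 [0.1   0.041 0.06 ] [0.8   0.55  0.452]
0.0 265 [0.1  0.04 0.24] [0.73 0.05 0.45]
0.05 3711 [0.1  0.05 0.06] [0.8  0.1  0.45]
0.1 358 [0.54 0.1  0.06] [0.8  0.15 0.42]
0.15 158 [0.72 0.15 0.06] [0.8  0.2  0.17]
0.2 71 [0.72 0.2  0.07] [0.8  0.25 0.17]
0.25 52 [0.75 0.25 0.14] [0.8  0.28 0.17]
0.3 7 [0.68 0.32 0.06] [0.69 0.35 0.07]
0.35 156 [0.61 0.35 0.06] [0.76 0.4  0.12]
0.4 330 [0.4  0.4  0.06] [0.75 0.45 0.13]
0.45 127 [0.38 0.45 0.06] [0.76 0.5  0.13]
0.5 573 [0.19 0.5  0.06] [0.8  0.55 0.44]
```

The frame occupies y of about 0.045 to 0.10 and x above 0.53, so I'll sweep round it at a radius of about 0.42 m, turning to align the fingers across the racks.

```bash
python3 -m crank '[[[8.5,1.35,-4.25,0,0,0,-3.6],[8.5,1.35,-4.25,0,0,0,-3.6],[8.5,1.35,-4.25,0,0,0,-3.6],[8.5,1.35,-4.25,0,0,0,-3.6],[8.5,1.35,-4.25,0,0,0,-3.6],[8.5,1.35,-4.25,0,0,0,-3.6],[8.5,1.65,-3.5,0,0,0,-5.2],[8.5,1.65,-3.5,0,0,0,-5.2],[8.5,1.65,-3.5,0,0,0,-5.2],[8.5,1.65,-3.5,0,0,0,-5.2],[8.5,1.65,-3.5,0,0,0,-5.2],[8.5,1.65,-3.5,0,0,0,-5.2],[8.5,0.5,-4.0,0,0,0,-3.5],[8.5,0.5,-4.0,0,0,0,-3.5],[8.5,0.5,-4.0,0,0,0,-3.5],[8.5,0.5,-4.0,0,0,0,-3.5],[8.5,0.5,-4.0,0,0,0,-3.5],[8.5,0,0,0,0,0,0],[8.5,0,0,0,0,0,0]]]' 40
python3 - <<'E'
from h import *
p,d,M=shot("wrist","w1")
s=manip.get_obs(); print(s["joint_pos"].round(2),R.from_quat(s["ee_rot"]).as_matrix().round(3).tolist())
E
```

```text
clock: 2.48
position: [0.4243, -0.0791, 0.2311]
ee_rot: [0.712, 0.702, -0.0, -0.0]
ft_force: [-0.5, 0.3, -1.2]
grip_width: 0.993
grasp_force: 0.0
[-0.57 -0.16  0.59  1.96  0.09  1.31 -0.02] [[0.013, 1.0, -0.0], [1.0, -0.013, 0.0], [0.0, -0.0, -1.0]]
```

View pics/w1.png

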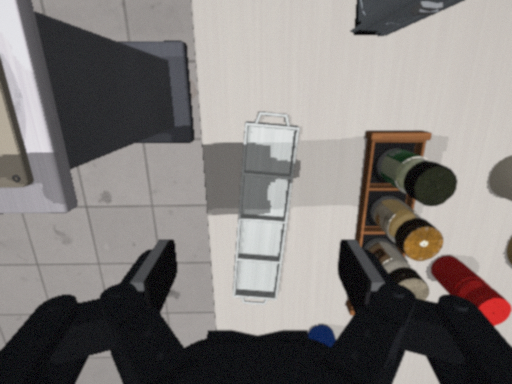

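The wrist view shows the whole new rack, with corners at about (247,124), (300,127), (277,298) and (234,295), and the old rack at right. I'll refit the new rack and jars from this.

```bash
python3 - <<'E'
from h import *
f=np.load("pics/w1.npz"); p,d,M=f["p"],f["d"],f["M"]; P=cloud("wrist",M,d)
cs=np.array([cast("wrist",M,u,v,.02)[:2] for u,v in [(247,124),(300,127),(277,298),(234,295)]]); print(cs.round(4).tolist(),cs.mean(0))
z=P[...,2]; box=np.zeros(d.shape,bool); box[112:305,225:308]=1
m=box&(z>.012)&(z<.03)&(d>0); q=P[m]
# rack frame projection: drop loops (points beyond 0.132 along)
a=np.deg2rad(84.1); ey=np.array([np.cos(a),np.sin(a)]); ex=np.array([ey[1],-ey[0]])
print(m.sum(),cv2.minAreaRect((q[:,:2]*1000).astype(np.float32)))
s=q[:,:2]@ey; t=q[:,:2]@ex
h,e=np.histogram(s,bins=np.arange(s.min(),s.max()+.004,.004)); print([(round(float(x),3),int(n)) for x,n in zip(e,h)])
h,e=np.histogram(t,bins=np.arange(t.min(),t.max()+.004,.004)); print([(round(float(x),3),int(n)) for x,n in zip(e,h)])
for n,(u0,u1,v0,v1) in {"j2":(400,462,150,210),"j3":(390,445,215,262)}.items():
    b=np.zeros(d.shape,bool); b[v0:v1,u0:u1]=1; b&=(z>.095)&(z<.115)&(d>0); q=P[b]; print(n,b.sum(),((q.min(0)+q.max(0))/2).round(4),(q.max(0)-q.min(0)).round(4))
E
```

```text
[[0.4123, -0.0344], [0.4772, -0.0388], [0.4512, -0.2926], [0.3866, -0.2863]] [ 0.431823   -0.16303933]
2306 ((430.63348388671875, -164.15444946289062), (287.05303955078125, 68.1075210571289), 84.25756072998047)
[(-0.263, 59), (-0.259, 17), (-0.255, 5), (-0.251, 60), (-0.247, 151), (-0.243, 13), (-0.239, 16), (-0.235, 11), (-0.231, 12), (-0.227, 14), (-0.223, 13), (-0.219, 12), (-0.215, 18), (-0.211, 11), (-0.207, 14), (-0.203, 14), (-0.199, 17), (-0.195, 14), (-0.191, 14), (-0.187, 69), (-0.183, 146), (-0.179, 14), (-0.175, 17), (-0.171, 16), (-0.167, 15), (-0.163, 16), (-0.159, 16), (-0.155, 13), (-0.151, 16), (-0.147, 18), (-0.143, 17), (-0.139, 14), (-0.135, 18), (-0.131, 16), (-0.127, 17), (-0.123, 88), (-0.119, 140), (-0.115, 17), (-0.111, 19), (-0.107, 18), (-0.103, 17), (-0.099, 20), (-0.095, 18), (-0.091, 17), (-0.087, 19), (-0.083, 17), (-0.079, 21), (-0.075, 20), (-0.071, 18), (-0.067, 21), (-0.063, 20), (-0.059, 100), (-0.055, 125), (-0.051, 16), (-0.047, 22), (-0.043, 22), (-0.039, 20), (-0.035, 22), (-0.031, 20), (-0.027, 24), (-0.023, 22), (-0.019, 20), (-0.015, 25), (-0.011, 23), (-0.007, 23), (-0.003, 22), (0.001, 23), (0.005, 135), (0.009, 91), (0.013, 26), (0.017, 36), (0.021, 76)]
[(0.411, 486), (0.415, 102), (0.419, 60), (0.423, 83), (0.427, 100), (0.431, 76), (0.435, 79), (0.439, 82), (0.443, 83), (0.447, 80), (0.451, 81), (0.455, 76), (0.459, 102), (0.463, 85), (0.467, 70), (0.471, 79), (0.475, 562), (0.479, 20)]
j2 1518 [ 0.6028 -0.0893  0.1   ] [0.0435 0.0425 0.0098]
j3 1243 [ 0.6019 -0.1548  0.1   ] [0.0426 0.0428 0.0098]
```

```bash
python3 -m crank '[[[8.5,4.5,-0.3,0,0,0,0],[8.5,4.5,-0.3,0,0,0,0],[8.5,4.5,-0.3,0,0,0,0],[8.5,4.35,-0.1,0,0,0,0],[8.5,0,0,0,0,0,0],[8.5,0,0,-4,0,0,0],[8.5,0,0,-4,0,0,0],[8.5,0,0,0,0,0,0],[8.5,0,0,0,0,0,0]]]' 40
```

```text
clock: 3.65
position: [0.6034, -0.0894, 0.1531]
ee_rot: [0.712, 0.702, 0.001, 0.0]
ft_force: [0.4, -0.7, 0.0]
grip_width: 1.001
grasp_force: 0.0
```

```bash
python3 -m crank '[[[8.5,0,0,-3.6,0,0,0],[8.5,0,0,-3.6,0,0,0],[8.5,0,0,-2.4,0,0,0],[8.5,0,0,-1.2,0,0,0],[8.5,0,0,0,0,0,0],[8.5,0,0,0,0,0,0],[3.5,0,0,0,0,0,0],[3.5,0,0,0,0,0,0],[3.5,0,0,0,0,0,0],[3.5,0,0,0,0,0,0],[3.5,0,0,0,0,0,0],[3.5,0,0,0,0,0,0],[3.5,0,0,0,0,0,0],[3.5,0,0,0,0,0,0]]]' 40
```

```text
clock: 5.4
position: [0.6033, -0.0895, 0.0441]
ee_rot: [0.712, 0.702, 0.001, 0.0]
ft_force: [-2.3, 1.7, 6.9]
grip_width: 0.494
grasp_force: 34.2
```

```bash
python3 -m crank '[[[3.5,0,0,1,0,0,0],[3.5,0,0,3,0,0,0],[3.5,0,0,3.5,0,0,0],[3.5,0,0,3.5,0,0,0],[3.5,0,0,3,0,0,0],[3.5,-2,-1.9,0,0,0,0],[3.5,-3.2,-3,0,0,0,0],[3.5,-3.2,-3,0,0,0,0],[3.5,-3.2,-3,0,0,0,0],[3.5,-3.2,-3,0,0,0,0],[3.5,-2,-1.9,0,0,0,0],[3.5,-1.4,-1.2,0,0,0,0],[3.5,0,0,0,0,0,0],[3.5,0,0,0,0,0,0],[3.5,0,0,0,0,0,0]]]'
```

```text
clock: 7.28
position: [0.4218, -0.2589, 0.1832]
ee_rot: [0.712, 0.702, -0.0, -0.0]
ft_force: [0.5, 0.3, -1.5]
grip_width: 0.495
grasp_force: 34.4
```

```bash
python3 -m crank '[[[3.5,-0.1,-0.07,-3,0,0,0],[3.5,0,0,-4,0,0,0],[3.5,0,0,-3.5,0,0,0],[3.5,0,0,-2,0,0,0],[3.5,0,0,-1,0,0,0],[3.5,0,0,-0.5,0,0,0],[3.5,0,0,0,0,0,0],[3.5,0,0,0,0,0,0]]]'
```

```text
clock: 8.28
position: [0.4205, -0.2606, 0.044]
ee_rot: [0.712, 0.702, 0.0, 0.001]
ft_force: [-0.6, 0.4, -0.7]
grip_width: 0.494
grasp_force: 34.5
```

```bash
python3 -m crank '[[[3.5,0,0,-0.12,0,0,0],[3.5,0,0,-0.1,0,0,0],[3.5,0,0,0,0,0,0],[5.0,0,0,0,0,0,0],[5.0,0,0,0,0,0,0],[6.5,0,0,0,0,0,0],[8.5,0,0,0,0,0,0],[8.5,0,0,0,0,0,0],[8.5,0,0,0,0,0,0],[8.5,0,0,0,0,0,0],[8.5,0,0,2,0,0,0],[8.5,0,0,4,0,0,0],[8.5,0,0,4,0,0,0],[8.5,0,0,4,0,0,0],[8.5,0,0,0,0,0,0],[8.5,0,0,0,0,0,0]]]'
python3 - <<'E'
from h import *
p,d,M=shot("top","t1"); P=cloud("top",M,d)
m=(P[...,2]>.08)&(d>0); m[:225]=0; m[:,:200]=0; m[:,270:]=0; m[300:]=0; q=P[m]; print(m.sum(),q.min(0),q.max(0))
cv2.imwrite("pics/t1c.png",cv2.resize(p[110:290,60:300,::-1],None,fx=3,fy=3,interpolation=cv2.INTER_CUBIC))
E
```

```text
clock: 10.28
position: [0.4197, -0.2602, 0.1806]
ee_rot: [0.712, 0.702, 0.0, -0.0]
ft_force: [-0.5, 0.1, -0.9]
grip_width: 0.995
grasp_force: 0.0
4639 [ 0.38061208 -0.31465837  0.53549389] [ 0.43802493 -0.26181758  0.58435588]
```

View pics/t1c.png

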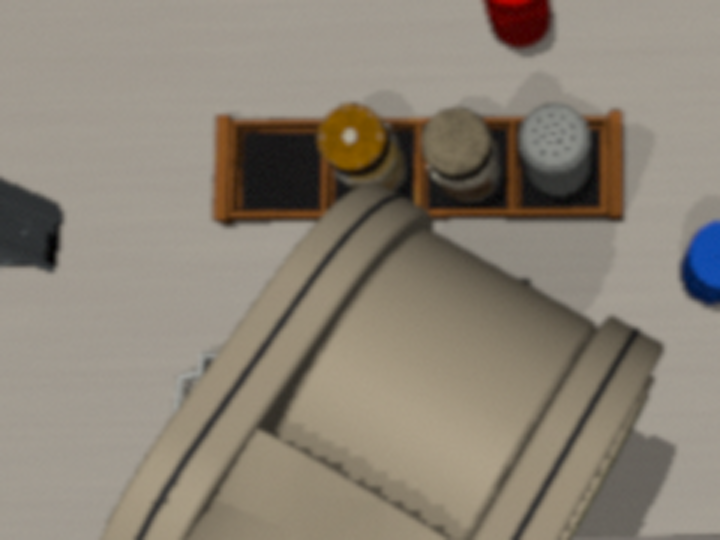

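The arm hides the placed jar, so I'll check it when the wrist camera has a view. Jar_3 is next.

```bash
python3 -m crank '[[[8.5,2,1.2,0,0,0,0],[8.5,4,2.3,0,0,0,0],[8.5,4,2.3,0,0,0,0],[8.5,4,2.3,0,0,0,0],[8.5,3,1.7,0,0,0,0],[8.5,1.2,0.7,0,0,0,0],[8.5,0,0,0,0,0,0],[8.5,0,0,0,0,0,0]]]'
python3 - <<'E'
from h import *
p,d,M=shot("wrist","w2"); P=cloud("wrist",M,d); z=P[...,2]
m=((z>.08)&(z<.125)&(d>0)).astype(np.uint8)
n,l,st,_=cv2.connectedComponentsWithStats(m)
for i in range(1,n):
    if st[i,4]>150: q=P[(l==i)&(z>.095)] ; print(st[i],((q.min(0)+q.max(0))/2).round(4) if len(q) else "", (q.max(0)-q.min(0)).round(3) if len(q) else "")
E
```

```text
clock: 11.32
position: [0.6009, -0.1567, 0.1811]
ee_rot: [0.713, 0.701, -0.0, -0.0]
ft_force: [-0.4, -0.3, 0.4]
grip_width: 0.993
grasp_force: 0.0
[ 234  163   51   55 2196] [ 0.6021 -0.1552  0.0998] [0.042 0.043 0.01 ]
[ 232  229   51   97 3534] [ 0.5986 -0.2475  0.0999] [0.044 0.1   0.01 ]
[  48  268   56   34 1238] [ 0.4211 -0.2505  0.0983] [0.043 0.024 0.006]
```

View pics/w2.png

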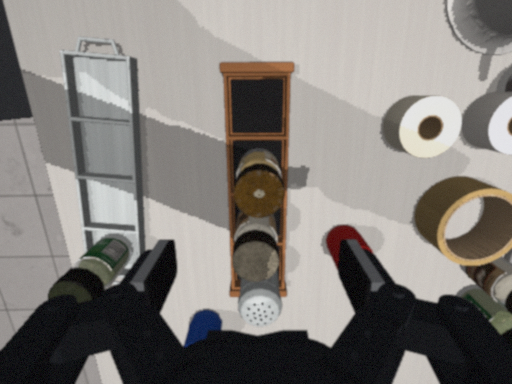

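Jar_2 stands upright in the right cell, with its top at x=0.421, z≈0.10. Jar_3's amber cap at (258,190) sits between the fingers, so I can descend on it.

```bash
python3 -m crank '[[[8.5,0.1,0.15,-3.6,0,0,0],[8.5,0,0,-3.6,0,0,0],[8.5,0,0,-3.2,0,0,0],[8.5,0,0,-2.2,0,0,0],[8.5,0,0,-1,0,0,0],[8.5,0,0,0,0,0,0],[8.5,0,0,0,0,0,0],[3.5,0,0,0,0,0,0],[3.5,0,0,0,0,0,0],[3.5,0,0,0,0,0,0],[3.5,0,0,0,0,0,0],[3.5,0,0,0,0,0,0],[3.5,0,0,0,0,0,0],[3.5,0,0,0,0,0,0],[3.5,0,0,0,0,0,0]]]'
python3 - <<'E'
from h import *
f=np.load("pics/top0.npz"); p,d=f["p"],f["d"]; P=cloud("top",T("top"),d)
for n,(u,v) in {"red":(232,107),"blue":(300,197),"timer":(362,225)}.items():
    m=np.zeros(d.shape,bool); m[v-22:v+22,u-20:u+20]=1; m&=P[...,2]>.03; q=P[m]; print(n,q.min(0).round(3),q.max(0).round(3))
E
```

```text
clock: 13.25
position: [0.6031, -0.1537, 0.0458]
ee_rot: [0.712, 0.702, 0.0, -0.0]
ft_force: [-2.8, 2.3, 6.3]
grip_width: 0.495
grasp_force: 33.5
red [ 0.412 -0.308  0.031] [ 0.729 -0.234  0.9  ]
blue [ 0.412 -0.402  0.03 ] [ 0.546 -0.308  0.9  ]
timer [ 0.412 -0.528  0.03 ] [ 0.498 -0.308  0.9  ]
```

```bash
python3 -m crank '[[[3.5,0,0,1,0,0,0],[3.5,0,0,3,0,0,0],[3.5,0,0,3.5,0,0,0],[3.5,0,0,3.5,0,0,0],[3.5,0,0,3,0,0,0],[3.5,-2,-0.5,0,0,0,0],[3.5,-3.5,-0.8,0,0,0,0],[3.5,-3.5,-0.8,0,0,0,0],[3.5,-3.5,-0.8,0,0,0,0],[3.5,-3,-0.7,0,0,0,0],[3.5,-1.5,-0.4,0,0,0,0],[3.5,-0.6,-0.1,0,0,0,0],[3.5,0,0,0,0,0,0],[3.5,0,0,0,0,0,0],[3.5,0,0,0,0,0,0]]]'
```

```text
clock: 15.12
position: [0.4273, -0.1949, 0.1851]
ee_rot: [0.712, 0.702, -0.0, 0.0]
ft_force: [-0.4, -0.9, -2.1]
grip_width: 0.499
grasp_force: 35.6
```

```bash
python3 -m crank '[[[3.5,0,0,-3,0,0,0],[3.5,0,0,-4,0,0,0],[3.5,0,0,-3.5,0,0,0],[3.5,0,0,-2,0,0,0],[3.5,0,0,-1,0,0,0],[3.5,0,0,-0.5,0,0,0],[3.5,0,0,-0.15,0,0,0],[3.5,0,0,0,0,0,0],[3.5,0,0,0,0,0,0]]]'
```

```text
clock: 16.25
position: [0.4273, -0.195, 0.0441]
ee_rot: [0.712, 0.702, 0.0, 0.0]
ft_force: [-0.3, -0.5, -1.6]
grip_width: 0.496
grasp_force: 35.6
```

Now release, lift and go to jar_1 at (0.597,-0.2196).

```bash
python3 -m crank '[[[3.5,0,0,-0.1,0,0,0],[3.5,0,0,0,0,0,0],[5.0,0,0,0,0,0,0],[5.0,0,0,0,0,0,0],[6.5,0,0,0,0,0,0],[8.5,0,0,0,0,0,0],[8.5,0,0,0,0,0,0],[8.5,0,0,0,0,0,0],[8.5,0,0,0,0,0,0],[8.5,0,0,2,0,0,0],[8.5,0,0,4,0,0,0],[8.5,0,0,4,0,0,0],[8.5,0,0,3.5,0,0,0]]]'
python3 -m crank '[[[8.5,2,-0.3,0,0,0,0],[8.5,4,-0.6,0,0,0,0],[8.5,4,-0.6,0,0,0,0],[8.5,4,-0.5,0,0,0,0],[8.5,2,-0.3,0,0,0,0],[8.5,1,-0.2,0,0,0,0],[8.5,0,0,0,0,0,0],[8.5,0,0,0,0,0,0]]]'
python3 - <<'E'
from h import *
p,d,M=shot("wrist","w3"); P=cloud("wrist",M,d); z=P[...,2]
m=((z>.08)&(z<.125)&(d>0)).astype(np.uint8)
n,l,st,_=cv2.connectedComponentsWithStats(m)
for i in range(1,n):
    if st[i,4]>150: q=P[(l==i)&(z>.095)] ; print(st[i],((q.min(0)+q.max(0))/2).round(4) if len(q) else "", (q.max(0)-q.min(0)).round(3) if len(q) else "")
E
```

```text
clock: 17.88
position: [0.427, -0.1951, 0.1791]
ee_rot: [0.712, 0.702, 0.0, 0.0]
ft_force: [0.8, 0.9, 0.1]
grip_width: 0.996
grasp_force: 0.0
clock: 18.88
position: [0.5962, -0.2202, 0.1779]
ee_rot: [0.713, 0.702, 0.0, -0.0]
ft_force: [-0.4, -0.8, 0.7]
grip_width: 0.996
grasp_force: 0.0
[  20  140   69   56 2862] [ 0.4272 -0.1961  0.0984] [0.044 0.043 0.007]
[ 234  165   52   55 2277] [ 0.5981 -0.2194  0.1001] [0.043 0.043 0.01 ]
[ 355  200   54   51 2049] [ 0.7077 -0.2544  0.0962] [0.04  0.04  0.002]
[  32  211   63   52 2394] [ 0.4206 -0.2602  0.0986] [0.043 0.043 0.007]
[ 240  227   49   48 1793] [ 0.6014 -0.2794  0.0987] [0.04  0.039 0.007]
[174 317  40  30 753] [ 0.528  -0.3724  0.0959] [0.029 0.023 0.002]
```

View pics/w3.png

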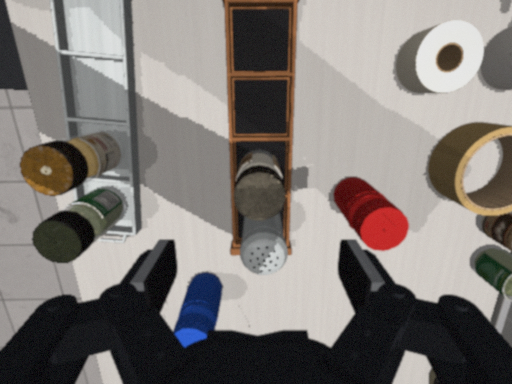

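The two placed jars are within 1 mm of their cell centres. Jar_1's grey-brown cap is at (258,190), and the red decoy is clear of the fingers.

```bash
python3 -m crank '[[[8.5,0.1,0.1,-3.6,0,0,0],[8.5,0,0,-3.6,0,0,0],[8.5,0,0,-3.1,0,0,0],[8.5,0,0,-2,0,0,0],[8.5,0,0,-1,0,0,0],[8.5,0,0,0,0,0,0],[8.5,0,0,0,0,0,0],[3.5,0,0,0,0,0,0],[3.5,0,0,0,0,0,0],[3.5,0,0,0,0,0,0],[3.5,0,0,0,0,0,0],[3.5,0,0,0,0,0,0],[3.5,0,0,0,0,0,0],[3.5,0,0,0,0,0,0],[3.5,0,0,0,0,0,0]]]'
```

```text
clock: 20.8
position: [0.5982, -0.2189, 0.0453]
ee_rot: [0.712, 0.702, 0.0, 0.0]
ft_force: [-1.8, 1.2, 5.5]
grip_width: 0.493
grasp_force: 34.3
```

```bash
python3 -m crank '[[[3.5,0,0,1,0,0,0],[3.5,0,0,3,0,0,0],[3.5,0,0,3.5,0,0,0],[3.5,0,0,3.5,0,0,0],[3.5,0,0,3,0,0,0],[3.5,-2,1,0,0,0,0],[3.5,-3.4,1.8,0,0,0,0],[3.5,-3.4,1.8,0,0,0,0],[3.5,-3.4,1.8,0,0,0,0],[3.5,-2.4,1.3,0,0,0,0],[3.5,-1.3,0.7,0,0,0,0],[3.5,-0.55,0.25,0,0,0,0],[3.5,0,0,0,0,0,0],[3.5,0,0,0,0,0,0],[3.5,0,0,0,0,0,0]]]'
```

```text
clock: 22.68
position: [0.4337, -0.1329, 0.1846]
ee_rot: [0.713, 0.702, -0.0, 0.0]
ft_force: [-1.4, -0.3, -1.6]
grip_width: 0.493
grasp_force: 35.9
```

```bash
python3 -m crank '[[[3.5,0,0.1,-3,0,0,0],[3.5,0,0,-4,0,0,0],[3.5,0,0,-3.5,0,0,0],[3.5,0,0,-2,0,0,0],[3.5,0,0,-1,0,0,0],[3.5,0,0,-0.5,0,0,0],[3.5,0,0,-0.15,0,0,0],[3.5,0,0,0,0,0,0],[3.5,0,0,0,0,0,0]]]'
```

```text
clock: 23.8
position: [0.4338, -0.1314, 0.0436]
ee_rot: [0.712, 0.702, 0.0, 0.0]
ft_force: [-0.2, 0.1, -1.2]
grip_width: 0.494
grasp_force: 35.9
```

```bash
python3 -m crank '[[[3.5,0,0,-0.1,0,0,0],[3.5,0,0,0,0,0,0],[5.0,0,0,0,0,0,0],[5.0,0,0,0,0,0,0],[6.5,0,0,0,0,0,0],[8.5,0,0,0,0,0,0],[8.5,0,0,0,0,0,0],[8.5,0,0,0,0,0,0],[8.5,0,0,0,0,0,0],[8.5,0,0,2,0,0,0],[8.5,0,0,4,0,0,0],[8.5,0,0,4,0,0,0],[8.5,0,0,3.5,0,0,0]]]'
python3 -m crank '[[[8.5,2,-1.8,0,0,0,0],[8.5,3.8,-3.4,0,0,0,0],[8.5,3.8,-3.4,0,0,0,0],[8.5,3.8,-3.4,0,0,0,0],[8.5,2.2,-1.9,0,0,0,0],[8.5,1.1,-0.9,0,0,0,0],[8.5,0,0,0,0,0,0],[8.5,0,0,0,0,0,0]]]'
python3 - <<'E'
from h import *
p,d,M=shot("wrist","w4"); P=cloud("wrist",M,d); z=P[...,2]
m=((z>.08)&(z<.125)&(d>0)).astype(np.uint8)
n,l,st,_=cv2.connectedComponentsWithStats(m)
for i in range(1,n):
    if st[i,4]>150: q=P[(l==i)&(z>.09)] ; print(st[i],((q.min(0)+q.max(0))/2).round(4) if len(q) else "", (q.max(0)-q.min(0)).round(3) if len(q) else "")
E
```

```text
clock: 25.42
position: [0.4335, -0.1316, 0.1786]
ee_rot: [0.713, 0.702, 0.0, 0.0]
ft_force: [1.0, 0.3, -0.2]
grip_width: 0.999
grasp_force: 0.0
clock: 26.42
position: [0.594, -0.2736, 0.1773]
ee_rot: [0.713, 0.701, -0.0, -0.001]
ft_force: [-0.3, -0.1, 0.0]
grip_width: 0.995
grasp_force: 0.0
[   0    0   69   44 2534] [ 0.437  -0.1413  0.0962] [0.039 0.025 0.012]
[   3   72   75   59 3490] [ 0.4271 -0.1962  0.096 ] [0.045 0.042 0.012]
[ 363  142   60   53 2413] [ 0.7077 -0.2545  0.0937] [0.043 0.042 0.007]
[  18  153   68   56 2800] [ 0.4202 -0.2603  0.096 ] [0.044 0.044 0.012]
[ 241  172   52   51 2057] [ 0.6012 -0.2794  0.0961] [0.043 0.043 0.012]
[ 167  274   47   46 1647] [ 0.5258 -0.3831  0.0936] [0.042 0.044 0.007]
```

```bash
python3 -m crank '[[[8.5,0.7,-0.6,0,0,0,0],[8.5,0,0,-3.6,0,0,0],[8.5,0,0,-3.6,0,0,0],[8.5,0,0,-3.2,0,0,0],[8.5,0,0,-2.2,0,0,0],[8.5,0,0,-1,0,0,0],[8.5,0,0,0,0,0,0],[8.5,0,0,0,0,0,0]]]'
python3 -m crank '[[[3.5,0,0,0,0,0,0],[3.5,0,0,0,0,0,0],[3.5,0,0,0,0,0,0],[3.5,0,0,0,0,0,0],[3.5,0,0,0,0,0,0],[3.5,0,0,0,0,0,0],[3.5,0,0,0,0,0,0],[3.5,0,0,0,0,0,0]]]'
```

```text
clock: 27.48
position: [0.602, -0.2805, 0.0426]
ee_rot: [0.713, 0.701, 0.0, -0.0]
ft_force: [0.8, 0.0, -0.3]
grip_width: 0.998
grasp_force: 0.0
clock: 28.48
position: [0.6015, -0.2802, 0.042]
ee_rot: [0.713, 0.701, 0.0, -0.001]
ft_force: [-0.7, 1.2, 4.5]
grip_width: 0.493
grasp_force: 40.4
```

```bash
python3 -m crank '[[[3.5,0,0,1,0,0,0],[3.5,0,0,3,0,0,0],[3.5,0,0,3.5,0,0,0],[3.5,0,0,3.5,0,0,0],[3.5,0,0,3,0,0,0],[3.5,-1.6,2.1,0,0,0,0],[3.5,-2.4,3.2,0,0,0,0],[3.5,-2.4,3.2,0,0,0,0],[3.5,-2.4,3.2,0,0,0,0],[3.5,-2.4,3.2,0,0,0,0],[3.5,-2.4,3.2,0,0,0,0],[3.5,-1.6,2.1,0,0,0,0],[3.5,-0.9,1,0,0,0,0],[3.5,0,0,0,0,0,0],[3.5,0,0,0,0,0,0],[3.5,0,0,0,0,0,0]]]'
```

```text
clock: 30.48
position: [0.4405, -0.069, 0.1814]
ee_rot: [0.714, 0.701, -0.001, -0.001]
ft_force: [-0.4, -0.7, -1.6]
grip_width: 0.489
grasp_force: 40.8
```

```bash
python3 -m crank '[[[3.5,0,0,-3,0,0,0],[3.5,0,0,-4,0,0,0],[3.5,0,0,-3.5,0,0,0],[3.5,0,0,-2,0,0,0],[3.5,0,0,-1,0,0,0],[3.5,0,0,-0.5,0,0,0],[3.5,0,0,-0.15,0,0,0],[3.5,0,0,0,0,0,0],[3.5,0,0,0,0,0,0]]]'
```

```text
clock: 31.6
position: [0.4407, -0.0678, 0.0404]
ee_rot: [0.713, 0.701, 0.001, -0.001]
ft_force: [0.6, 0.7, -1.1]
grip_width: 0.488
grasp_force: 40.9
```

Release, lift straight up, then back away toward (0.56,-0.16) to check the result.

```bash
python3 -m crank '[[[3.5,0,0,-0.1,0,0,0],[3.5,0,0,0,0,0,0],[5.0,0,0,0,0,0,0],[5.0,0,0,0,0,0,0],[6.5,0,0,0,0,0,0],[8.5,0,0,0,0,0,0],[8.5,0,0,0,0,0,0],[8.5,0,0,0,0,0,0],[8.5,0,0,0,0,0,0],[8.5,0,0,2,0,0,0],[8.5,0,0,4,0,0,0],[8.5,0,0,4,0,0,0],[8.5,0,0,4,0,0,0],[8.5,0,0,4,0,0,0]]]'
python3 -m crank '[[[8.5,3,-2,0,0,0,0],[8.5,3,-2,0,0,0,0],[8.5,3,-2,0,0,0,0],[8.5,0,-2,0,0,0,0],[8.5,0,0,0,0,0,0],[8.5,0,0,0,0,0,0]]]'
python3 - <<'E'
from h import *
p,d,M=shot("wrist","w5"); P=cloud("wrist",M,d); z=P[...,2]
m=((z>.08)&(z<.125)&(d>0)).astype(np.uint8)
c=np.array([.4305,-.1641]); ey=np.array([.1011,.9949]); ex=np.array([.9949,-.1011])
n,l,st,_=cv2.connectedComponentsWithStats(m)
for i in range(1,n):
    if st[i,4]>150:
        q=P[(l==i)&(z>.09)]; k=((q.min(0)+q.max(0))/2); print(st[i],k.round(4),(q.max(0)-q.min(0)).round(3),"rack x,y mm",(1e3*(k[:2]-c)@ex).round(1),(1e3*(k[:2]-c)@ey).round(1))
shot("side","s5")
E
```

```text
clock: 33.35
position: [0.4391, -0.0658, 0.2118]
ee_rot: [0.712, 0.702, 0.001, -0.004]
ft_force: [1.0, 1.1, -0.3]
grip_width: 0.994
grasp_force: 0.0
clock: 34.1
position: [0.5116, -0.1345, 0.2149]
ee_rot: [0.713, 0.701, -0.001, -0.006]
ft_force: [-0.1, 0.3, -0.2]
grip_width: 0.99
grasp_force: 0.0
[ 157   87   49   49 1909] [ 0.4404 -0.068   0.0947] [0.041 0.041 0.009] rack x,y mm 0.2 96.6
[ 155  155   49   48 1756] [ 0.4341 -0.1315  0.0963] [0.043 0.043 0.013] rack x,y mm 0.3 32.8
[ 157  214   45   46 1245] [ 0.4275 -0.1958  0.0959] [0.042 0.043 0.012] rack x,y mm 0.3 -31.9
[ 413  260   48   41 1357] [ 0.7076 -0.2546  0.0936] [0.043 0.043 0.007] rack x,y mm 284.8 -62.0
[ 164  267   36   43 1015] [ 0.4233 -0.2594  0.096 ] [0.037 0.043 0.012] rack x,y mm 2.5 -95.5
```

View pics/w5.png

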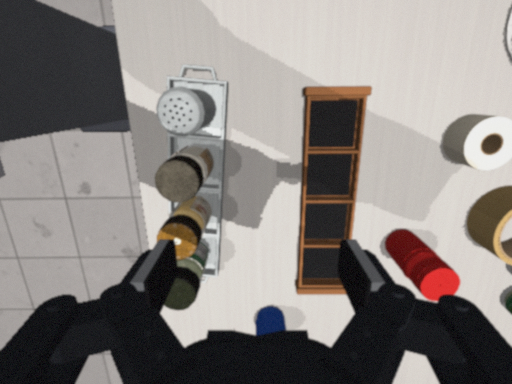

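View pics/s5.png

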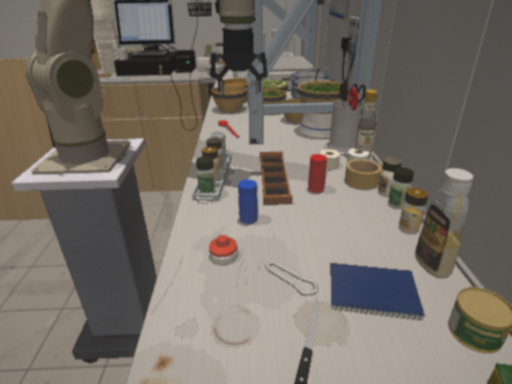

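The wrist view shows the four jars upright in the new rack: shaker (181,110), grey-brown cap (178,178), amber cap (180,240) and black cap (180,290). From left to right that is jar_4, jar_1, jar_3, jar_2, the reverse of the old order, and each is within about 1 mm of its cell centre. The side view shows the timer unmoved at (223,248) and the gripper clear of everything. I'm handing the job in.

```bash
python3 -c "
from workcell import job; print(job.hand_in())"
```

```text
the job is handed in; nothing more can be done
None
```

All four jars stand upright in the new rack in reversed order (left to right: jar_4, jar_1, jar_3, jar_2), each measured within about 3 mm of its cell centre; the timer was not touched, and I handed the job in shortly after 34 s on the robot's clock, though hand-in returned no verdict.

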